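Load the bottle carrier and run it to the reader

ROBOT

A 6-joint arm with a two-finger parallel gripper is mounted at the origin on the work surface. World frame = base frame: x ahead of the robot, y to its left, z up, the work surface at z = 0. Lengths are in mm, angles in rad, forces in N, time in s.
With the tool pointing down it reaches from about 275 to 750 mm from the base axis. Payload 10.2 kg.
Tool frame: the origin (TCP) lies at the very end of the fingers, on their centre line; the grasp point (between the pads) lies 19 mm behind it; z points along the fingers, y is the line along which they close (so a half turn about z gives the same grasp; the last joint's range is limited). The gripper opens to 85 mm and grips with 20 to 120 N. Pads are 22 mm wide; open, the fingers measure 114 mm over their backs; the gripper's body (76 mm by 85 mm) begins 54 mm behind the grasp point. The pads swing forward as they close: fully open they stand 13 mm farther back than shut.
Start: joints at [-1.503, 0.313, 1.498, -0, 1.331, -0.223], TCP at [150.514, -502.968, 231.294] pointing down, gripper open.
Joint ranges: [-2.94, 2.94], [-0.97, 2.17], [0.19, 2.56], [-1.23, 4.37], [0.02, 3.11], [-2.88, 2.88]. Speed limits (rad/s): [2.39, 2.39, 3.01, 3.14, 3.14, 3.14].

INTERFACE

Orientations are given as a unit quaternion [w, x, y, z].
In Python, from rig import ctrl gives the robot as it stands.
- The arm moves only by the shell command python3 -m inch 'ROWS' [OPENING] [FORCE]. ROWS is text: rows parted by semicolons, each of 6 numbers parted by spaces: the shift along the tool's x, y, z in mm, then the turn, a rotation vector about the tool's x, y, z in units of 6 degrees (1.0 is 6 degrees). A call has exactly 10 rows; each row shifts and turns the commanded pose from where the row before left it, along the tool's axes as they then stand; what a row does not reach is not made up. A row lasts 1/12 s, in which the tool goes at most 41.7 mm and 7.16 degrees, less where a joint would pass 70% of its speed; a pose out of reach is approached as far as the arm can. A call with a gripper value outside its range is refused whole. OPENING is the opening, from 0 (shut) to 1 (fully open), set as the call begins (- or left out, the last holds). The fingers move at their own pace and stop on an object; FORCE is the grip in N (left out, the last holds). Time passes only in rows, so rows that do not move let the fingers close, or fill a call up. It gives the time, the measured TCP pose, the force, the opening and the grip force at its end, in the units of the state.
- ctrl.sense(): the state, without advancing time (a new reading comes with each control period).
- ctrl.capture(name): name is "scene" or "top"; returns a dict with "image" (480x640x3 uint8, red, green, blue), "intrinsics" (3x3 intrinsics, pixels), "rvec" (rotation vector, rad) and "tvec" (3), from world to camera coordinates, as OpenCV has them. Camera axes: x right, y down, z forward; pixel columns grow to the right and rows downward; lengths in mm; the calibration is good to about 2 mm. A picture is of the moment at which its call begins. There is no depth.
- ctrl.finish_job(): hands the job in; it is judged then, once.
The state is a dict: "time_s": time; "joints": joint angles; "dq": joint speeds; "tau": joint torques, N m; "eef_pos": TCP position; "ee_rot": TCP orientation; "force": force on the tool from outside, world axes, zero at the start; "wrist_torque": the same for the moment, N m; "grip_width": opening from 0.0 (shut) to 1.0 (fully open); "grip_force": force on a finger pad.
Only numpy, scipy, OpenCV 4.12 (cv2) and the standard library are available. Lean on these libraries where they do the work, as an engineer would, in place of code of your own. Each camera call takes 0.05 s, during which the arm holds its last target. There are 200 camera calls.

TASK

Stand the stout round bottle in the round pocket and the square bottle in the square pocket of the white sliding carrier, one at a time, lowering each right down onto the pocket floor without letting it fall or tip over. When both are in and let go, push the carrier along its rods (the upright steel plate on its end is there to push on) until it is fully home against the stop at the reader end. Leave the slim round bottle, the beaker, the tape roll and the spatula where they are.

Things in the scene. Friction and masses are not known exactly. Their poses are not given: they have to be found in the camera images.
- stout_bottle: Amber glass bottle with paper label and ribbed blue screw cap: round, the thicker of the two round ones, body 62 mm in diameter and 62 mm high, then a shoulder and neck; cap 42 mm in diameter (44 mm over the ribs), from 76 to 104 mm above the bottom; 104 mm tall, about 0.22 kg. Loose, upright on the table. Origin: centre of its underside, z up.
- square_bottle: Amber glass bottle of 50 x 50 mm square section, body 66 mm high, with the same round blue cap (42 mm diameter, 76 to 104 mm above the bottom), 104 mm tall, about 0.22 kg. Loose, upright on the table. Origin: centre of its underside, z up, x and y square to its sides. Any of its four turns fits the square pocket.
- slim_bottle: The slim round amber bottle, body 47 mm in diameter, same cap and height as the others (104 mm). Not part of the job: leave it standing. Origin: centre of its underside.
- round_pocket (a point): Centre of the floor of the round pocket in the carrier: 66 mm in diameter, 28 mm deep, 3 mm chamfer at the mouth, floor 36 mm above the table. Its axes are the carrier's: y along the rods towards the reader end, z up; they turn with the slide's yaw (within 0.2 rad of the world axes).
- square_pocket (a point): Centre of the floor of the square pocket in the carrier: 54 x 54 mm with sides along the carrier's x and y, 28 mm deep, 3 mm chamfer at the mouth, floor 36 mm above the table. It lies 98 mm from the round pocket towards the reader end (+y of the carrier). Same axes.
- push_plate (a point): Middle of the top edge of the upright steel plate on the carrier's trailing end, 85 mm from the round pocket's centre, away from the reader. The plate is 14 mm thick along the rods (carrier y), 40 mm wide across them, stands 62 mm above the carrier's top; top edge 126 mm above the table. Push its trailing face towards carrier +y. Same axes as the pockets.
- carrier (a joint): Travel in m of the white plastic carrier block (100 mm across the rods, 260 mm along them, top 64 mm above the table) on its two steel rods: 0 at the loading end, 0.170 fully home against the stop at the reader end, growing along the carrier's +y. Starts between 0 and 0.05. Slides against about 3 N of friction and stays where it is left.
- slide: Aluminium base of the slide, 120 x 470 mm, fixed to the table. Origin: centre of its underside; y along the rods towards the reader end. The reader is a white post with a dark window, 115 mm high, 50 mm wide, on the +x side of the rods near the +y end, its face 77 mm from the rods' centre line.
- beaker: Glass beaker, 72 mm in diameter, 90 mm high, loose; a bystander. Origin: centre of its underside.
- tape_roll: Roll of pale tape lying flat, 100 mm in diameter, 24 mm high, loose; a bystander. Origin: centre of its underside.
- spatula: Spatula about 160 mm long lying flat on the table between two of the bottles, loose; a bystander. Origin near its middle, underside.
Things that resemble listed ones, but are neither listed nor needed, are in the scene too. What is shaped like the stout_bottle but turquoise is not meant. What is shaped like the square_bottle but turquoise is not meant.

How it is judged:
By the outcome, as a careful person would: the job done as asked, in the order asked, and still so for the second after the job is handed in, with the robot touching nothing.
It also fails if it takes over 69 s, if anything falls off the work surface, if the arm or the gripper's body presses on something with over 40 N, if the wrist force passes 120 N, or if a joint passes its speed limit or range.

## Working session

There is one attempt and no reset: what is moved stays moved. The work goes in short steps, Python scripts to look and compute and a shell command to move; the robot and the scene stay as the last step left them, time stands still between calls to the robot, and variables do not carry over. Pictures are saved under pics/ and viewed, at most 10 in all, crops included, and the job is handed in when it is done.

```bash
ls; mkdir -p pics
python3 - <<'E'
from rig import ctrl
import cv2,pickle
d={}
for n in("scene","top"):
    c=ctrl.capture(n);d[n]=c;cv2.imwrite(f"pics/{n}0.png",c["image"][:,:,::-1])
    print(n,c["intrinsics"],c["rvec"],c["tvec"])
pickle.dump(d,open("cap0.pkl","wb"))
s=ctrl.sense();print(s)
E
```

```text
pics
scene [[557.79022849   0.         319.29818258]
 [  0.         557.79022849 233.2971066 ]
 [  0.           0.           1.        ]] [ 2.50547577  0.7228681  -0.20865505] [-424.4513067  -168.89317885 1668.53897716]
top [[601.26718549   0.         326.63024982]
 [  0.         601.26718549 240.79969234]
 [  0.           0.           1.        ]] [ 2.22235704 -2.16222486  0.08920568] [ -14.90441016  517.51052184 1755.55543255]
{'time_s': 0.1, 'joints': array([-1.50339666e+00,  3.13396242e-01,  1.49835845e+00, -1.41589059e-05,
        1.33098916e+00, -2.23365263e-01]), 'dq': array([ 0.00034215, -0.00303981, -0.00251752,  0.00075259, -0.00111312,
       -0.00094576]), 'tau': array([ 4.43584897e-03, -4.12898648e+01, -2.60141337e+01, -6.80421044e-05,
        3.00045765e-03, -1.29939153e-05]), 'eef_pos': array([ 150.49639347, -502.73024945,  230.79217877]), 'ee_rot': array([-5.74384866e-04,  9.89450162e-01,  1.44872514e-01,  3.79863017e-05]), 'force': array([ 0.41653182, -0.42074458,  0.08475743]), 'wrist_torque': array([-0.02154443, -0.03121415,  0.05556029]), 'grip_force': 0.0, 'grip_width': 1.0003143731671635}
```

View pics/scene0.png

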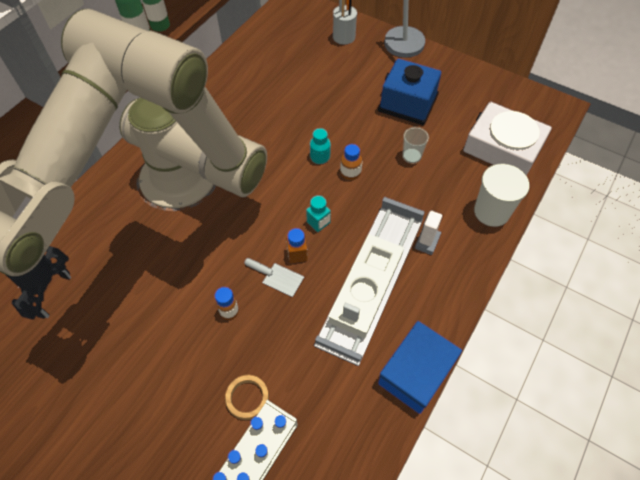

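View pics/top0.png

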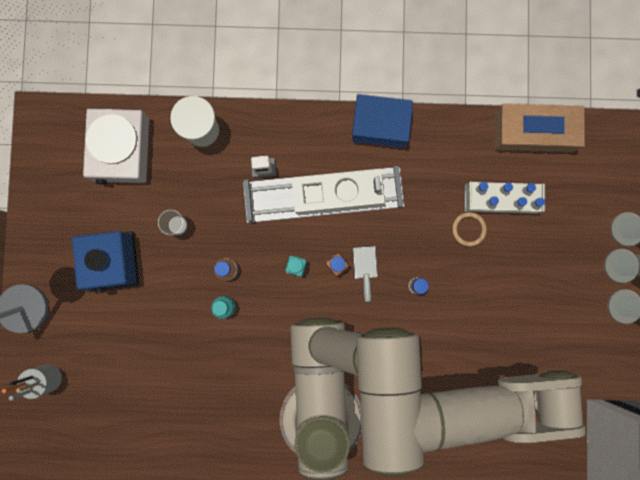

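The scene view shows amber bottles at (351,160), (296,245) and (226,302), with turquoise ones at (319,145) and (318,213). In the top view the amber bottles are at (225,269), (338,265) and (419,287), turquoise at (223,307) and (296,266), and the carrier runs from (245,200) to (400,190) with the reader at its left end.

Could be taken for stout: top (225,269), (419,287) slim, (223,307) turquoise. For square: (338,265), (296,266) turquoise. My choice is (225,269) and (338,265). I'll check both in a close crop.

Run:
```python
import cv2
a=cv2.imread("pics/top0.png")[160:320,200:440]
cv2.imwrite("pics/top0c.png",cv2.resize(a,(792,528),interpolation=cv2.INTER_CUBIC)) #3.3
b=cv2.imread("pics/scene0.png")[120:370,200:450]
cv2.imwrite("pics/scene0c.png",cv2.resize(b,(600,600),interpolation=cv2.INTER_CUBIC)) #2.4
```

```text
(no output)
```

View pics/top0c.png

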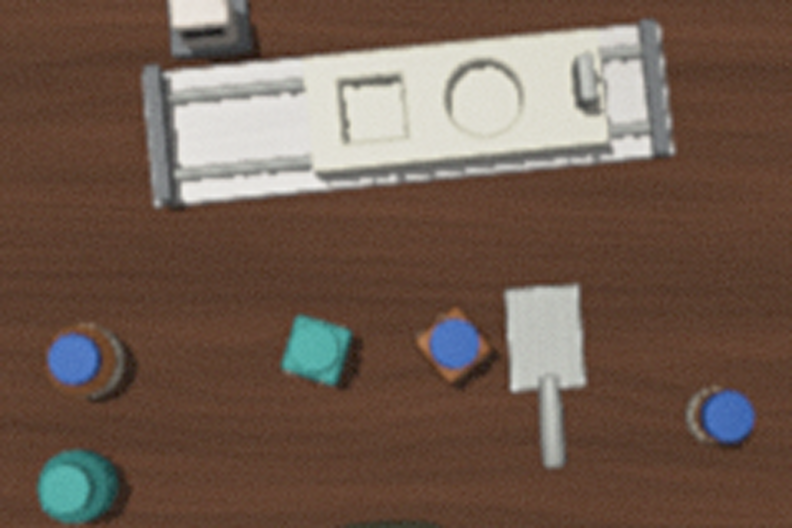

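View pics/scene0c.png

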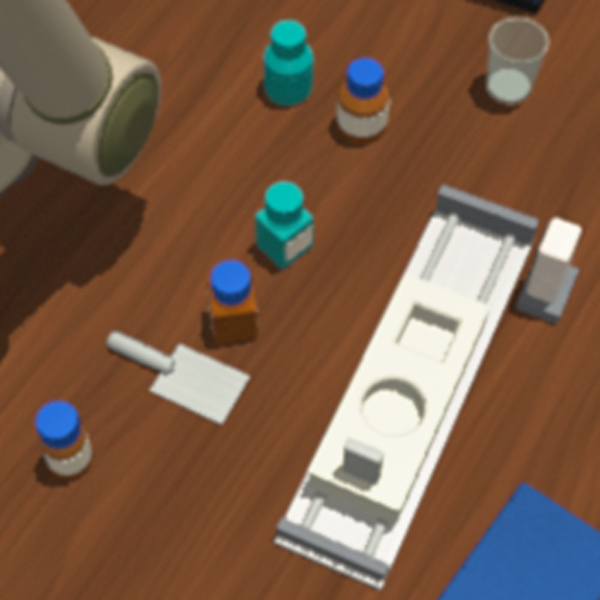

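The crop confirms the choice. The label-skirted amber round at crop (74,359) has a wide body, so it is the stout one. The amber square cap is at (455,344), with body corners at (416,343), (456,383), (495,345) and (456,308). The round at (727,417) is narrow, so it is the slim one. Carrier mouths are at (485,99) for the round pocket and (373.5,108) for the square one.

```bash
cat > h.py <<'E'
import numpy as np, cv2
from scipy.spatial.transform import Rotation as R
def ray(c,uv):
    Rm=cv2.Rodrigues(np.array(c["rvec"]))[0]; C=-Rm.T@np.ravel(c["tvec"])
    p=cv2.undistortPoints(np.array([[uv]],float),np.array(c["intrinsics"]),None)[0,0]
    return C,Rm.T@np.array([p[0],p[1],1])
def at(c,uv,z):
    C,d=ray(c,uv); return C+d*(z-C[2])/d[2]
def blobs(c,lo,hi,amin=30):
    m=cv2.inRange(cv2.cvtColor(c["image"],cv2.COLOR_RGB2HSV),lo,hi)
    n,l,s,ce=cv2.connectedComponentsWithStats(m)
    return [(ce[i],s[i]) for i in range(1,n) if s[i][4]>=amin]
def rot(s): 
    q=s["ee_rot"]; return R.from_quat([q[1],q[2],q[3],q[0]])
def go(x,y,z,phi=None):
    "totals in tool axes of the present pose, and turn about tool z in 6deg units"
    from rig import ctrl
    s=ctrl.sense(); r=rot(s); M=r.as_matrix()
    d=np.array([x,y,z])-s["eef_pos"]; f=np.arctan2(M[1,0],M[0,0])
    print("t",round(s["time_s"],2),"pos",s["eef_pos"].round(1),"phi",f.round(3),"tilt",M[:2,2].round(4),"w",round(s["grip_width"],3),"gf",round(s["grip_force"],1),"F",s["force"].round(1))
    print("shift tool",(M.T@d).round(1))
    if phi is not None:
        w=np.degrees(-(phi-f))/6; ph=phi
        T=np.array([[np.cos(ph),np.sin(ph),0],[np.sin(ph),-np.cos(ph),0],[0,0,-1]])
        print("turn",w.round(2),"shift if after turn",(T.T@d).round(1))
E
python3 - <<'E'
import pickle,numpy as np
from h import *
d=pickle.load(open("cap0.pkl","rb")); t,s=d["top"],d["scene"]
T=lambda u,v:(200+u/3.3-.35,160+v/3.3-.35)
S=lambda u,v:(200+u/2.4-.3,120+v/2.4-.3)
for n,a,b in(("stout",(74,359),(366,71)),("square",(455,344),(231,273)),("slim",(727,417),(57,413))):
    print(n,at(t,T(*a),104)[:2].round(1),at(s,S(*b),104)[:2].round(1))
for n,c in (("top",t),("scene",s)):
    for ce,st in blobs(c,(105,130,100),(125,255,255)):
        if st[4]<700: print(n,ce.round(1),st[:5],at(c,ce,104)[:2].round(1))
rp=at(t,T(485,99),64);sp=at(t,T(373.5,108),64);v=sp-rp
print("rp",rp.round(1),"sp",sp.round(1),np.linalg.norm(v),"yaw",np.arctan2(-v[0],v[1]))
a,b=at(s,S(393,403),64),at(s,S(430,330),64);print("scene rp sp",a.round(1),b.round(1))
for e in(((147,68),(650,23)),((155,207),(672,154))):
    p,q=at(t,T(*e[0]),0),at(t,T(*e[1]),0);v=p-q;print("edge yaw",np.arctan2(-v[0],v[1]),np.linalg.norm(v))
cs=[at(t,T(*c),66)[:2] for c in((416,343),(456,383),(495,345),(456,308))]
print("sq corners",np.round(cs,1),"centre",np.mean(cs,0).round(1),"diags",[np.linalg.norm(cs[i]-cs[i+2]).round(1) for i in(0,1)],"diag ang",[np.arctan2(*(cs[i]-cs[i+2])[::-1]).round(3) for i in(0,1)])
E
```

```text
stout [426.4 289.9] [429.2 291.4]
square [447.9 -31.9] [448.5 -27.8]
slim [ 392.3 -264.1] [ 391.  -260.1]
top [543.2 124.3] [524 117  39  16 578] [ 862.7 -609.4]
top [483.2 186.2] [480 182   8   9  51] [ 679.3 -439. ]
top [507.6 186.8] [504 183   8   9  51] [ 679.5 -508.5]
top [530.6 187.2] [527 183   8   9  53] [ 680.2 -574. ]
top [493.6 200.7] [490 197   8   8  49] [ 638.7 -468.8]
top [521.7 201.3] [518 198   8   8  50] [ 639.1 -548.8]
top [539.7 201.8] [536 198   9   8  50] [ 639.2 -599.9]
top [337.2 263.8] [331 258  14  13 145] [448.1 -31.1]
top [222.2 268.4] [215 262  15  14 165] [426.5 289.5]
top [420.1 285.9] [413 279  15  15 178] [ 392.7 -264.4]
scene [351.6 151.9] [345 145  14  15 180] [432.4 282.3]
scene [295.7 236.9] [288 229  16  17 221] [453.8 -36.7]
scene [223.8 296.2] [215 287  18  19 261] [ 398.9 -268.9]
scene [399.4 394.6] [380 379  42  33 180] [ 869.7 -252.9]
scene [256.2 422.7] [251 417  11  12 106] [ 638.6 -469. ]
scene [279.8 421. ] [275 416  11  11  97] [ 679.4 -439.2]
scene [261.  450.5] [256 445  11  12 109] [ 679.8 -509.6]
scene [233.7 456.5] [228 450  12  13 118] [ 638.8 -549.5]
scene [219.  476.3] [213 472  13   8  77] [ 636.2 -596. ]
scene [242.5 476.5] [237 473  12   7  66] [ 677.2 -570.8]
rp [664.3 -53.9  64. ] sp [653.5  43.4  64. ] 97.97431254731042 yaw 0.1101892586292468
scene rp sp [665.9 -51.2  64. ] [656.2  46.   64. ]
edge yaw 0.11954474033913501 459.47182737134995
edge yaw 0.131178796922715 470.70710357465543
sq corners [[449.    0.7]
 [415.3 -34.8]
 [449.1 -67.8]
 [480.3 -33.2]] centre [448.4 -33.8] diags [np.float64(68.6), np.float64(65.0)] diag ang [np.float64(1.573), np.float64(-3.116)]
```

Caps measured at z=104 mm agree between the two cameras to 2–4 mm. The pocket spacing comes out at 98.0 mm, as it should, and the yaw is about 0.12. Next I go above the stout bottle with the tool already turned for the carrier, φ≈1.69.

```bash
python3 -m inch '0 0 0 0 0 -1.1;0 0 0 0 0 -1.1;0 0 0 0 0 -1.1;0 0 0 0 0 -1.1;0 0 0 0 0 -1.1;0 0 0 0 0 -1.1;0 0 0 0 0 -1.1;0 0 0 0 0 -1.1;0 0 0 0 0 -1.1;0 0 0 0 0 -1.1' 0.8 40
python3 -m inch '0 0 0 0 0 -1;0 0 0 0 0 -1;0 0 0 0 0 -0.37;23 20.7 0 0 0 0;23 20.7 0 0 0 0;23 20.7 0 0 0 0;23 20.7 0 0 0 0;23 20.7 0 0 0 0;23 20.7 0 0 0 0;23 20.7 0 0 0 0'
python3 -m inch '23 20.7 0 0 0 0;23 20.7 0 0 0 0;23 20.7 0 0 0 0;23 20.7 0 0 0 0;23 20.7 0 0 0 0;23 20.7 0 0 0 0;23 20.7 0 0 0 0;33 6 0 0 0 0;33 6 0 0 0 0;33 6 0 0 0 0'
python3 -m inch '33 6 0 0 0 0;33 6 0 0 0 0;33 6 0 0 0 0;33 6 0 0 0 0;33 6 0 0 0 0;33 6 0 0 0 0;33 6 0 0 0 0;33 6 0 0 0 0;33 6 0 0 0 0;33 6 0 0 0 0'
python3 -c "
from h import *
go(427,290,72,1.69)"
```

```text
time_s: 0.93
eef_pos: [150.5, -502.8, 231.0]
ee_rot: [-0.0, 0.749, 0.663, 0.0]
force: [0.3, -0.3, -0.4]
grip_width: 0.8
grip_force: 0.0
time_s: 1.77
eef_pos: [275.6, -324.3, 231.1]
ee_rot: [-0.0, 0.664, 0.748, 0.0]
force: [-0.4, -0.5, -0.5]
grip_width: 0.799
grip_force: 0.0
time_s: 2.6
eef_pos: [405.4, -46.5, 231.0]
ee_rot: [-0.0, 0.663, 0.748, -0.0]
force: [0.5, -1.6, 0.0]
grip_width: 0.796
grip_force: 0.0
time_s: 3.43
eef_pos: [425.3, 288.5, 231.0]
ee_rot: [-0.0, 0.663, 0.748, -0.0]
force: [1.1, -0.8, -0.4]
grip_width: 0.796
grip_force: 0.0
t 3.43 pos [425.3 288.5 231. ] phi 1.691 tilt [-0.0005 -0.0002] w 0.796 gf 0.0 F [ 1.1 -0.8 -0.4]
shift tool [  1.4   2.  159. ]
turn 0.01 shift if after turn [  1.3   1.9 159. ]
```

```bash
python3 -m inch '1 2 18 0 0 0;0 0 20 0 0 0;0 0 20 0 0 0;0 0 20 0 0 0;0 0 20 0 0 0;0 0 18 0 0 0;0 0 15 0 0 0;0 0 12 0 0 0;0 0 10 0 0 0;0 0 5 0 0 0'
python3 -m inch '0 0 0 0 0 0;0 0 0 0 0 0;0 0 0 0 0 0;0 0 0 0 0 0;0 0 0 0 0 0;0 0 0 0 0 0;0 0 0 0 0 0;0 0 0 0 0 0;0 0 0 0 0 0;0 0 0 0 0 0' 0 45
python3 -c "
from h import *
go(427,290,72,1.69)"
```

```text
time_s: 4.27
eef_pos: [427.0, 287.7, 72.0]
ee_rot: [-0.0, 0.663, 0.748, -0.001]
force: [-0.1, 0.4, -0.4]
grip_width: 0.802
grip_force: 0.0
time_s: 5.1
eef_pos: [428.0, 288.1, 74.0]
ee_rot: [0.0, 0.663, 0.748, 0.001]
force: [0.9, 0.4, 5.6]
grip_width: 0.48
grip_force: 46.4
t 5.1 pos [428.  288.1  74. ] phi 1.691 tilt [0.0015 0.0006] w 0.48 gf 46.4 F [0.9 0.4 5.6]
shift tool [ 2.  -0.8  2. ]
turn 0.01 shift if after turn [ 2.  -0.8  2. ]
```

The grip is on the cap, with the opening at 41 mm. I lift now.

```bash
python3 -m inch '0 0 -4 0 0 0;0 0 -8 0 0 0;0 0 -14 0 0 0;0 0 -18 0 0 0;0 0 -20 0 0 0;0 0 -20 0 0 0;0 0 -20 0 0 0;0 0 -20 0 0 0;0 0 -16 0 0 0;0 0 -10 0 0 0'
python3 -c "
from h import *
go(665,-53,222,1.69)"
```

```text
time_s: 5.93
eef_pos: [427.6, 288.0, 225.3]
ee_rot: [0.0, 0.663, 0.748, 0.001]
force: [1.2, 0.2, -2.5]
grip_width: 0.475
grip_force: 45.9
t 5.93 pos [427.6 288.  225.3] phi 1.691 tilt [0.0015 0.0006] w 0.475 gf 45.9 F [ 1.2  0.2 -2.5]
shift tool [-367.   194.8    3.4]
turn 0.01 shift if after turn [-366.8  195.2    3.3]
```

```bash
python3 -m inch '-8 4 0 0 0 0;-16 8.5 0 0 0 0;-20 10.6 0 0 0 0;-20 10.6 0 0 0 0;-20 10.6 0 0 0 0;-20 10.6 0 0 0 0;-20 10.6 0 0 0 0;-20 10.6 0 0 0 0;-20 10.6 0 0 0 0;-20 10.6 0 0 0 0'
python3 -m inch '-20 10.6 0 0 0 0;-20 10.6 0 0 0 0;-20 10.6 0 0 0 0;-20 10.6 0 0 0 0;-20 10.6 0 0 0 0;-20 10.6 0 0 0 0;-20 10.6 0 0 0 0;-20 10.6 0 0 0 0;-14 7.5 0 0 0 0;-9 5 0 0 0 0'
python3 -m inch '0 0 10 0 0 0;0 0 14 0 0 0;0 0 14 0 0 0;0 0 14 0 0 0;0 0 10 0 0 0;0 0 6 0 0 0;0 0 0 0 0 0;0 0 0 0 0 0;0 0 0 0 0 0;0 0 0 0 0 0'
python3 - <<'E'
from h import *
from rig import ctrl
go(665,-53,112,1.69)
c,t=ctrl.capture("scene"),ctrl.capture("top")
import pickle;pickle.dump((c,t),open("cap1.pkl","wb"))
a=cv2.resize(c["image"][200:340,310:440],(650,700))[:600]
b=cv2.resize(t["image"][150:230,290:410],(0,0),fx=5,fy=5)
cv2.imwrite("pics/p1.png",np.hstack([cv2.resize(c["image"][200:350,300:420],(400,500)),cv2.resize(t["image"][140:240,300:380],(400,500))])[:,:,::-1])
E
```

```text
time_s: 6.77
eef_pos: [546.3, 115.2, 221.9]
ee_rot: [-0.001, 0.664, 0.748, -0.001]
force: [-0.0, -0.3, -2.5]
grip_width: 0.477
grip_force: 45.9
time_s: 7.6
eef_pos: [664.8, -55.6, 221.1]
ee_rot: [-0.001, 0.664, 0.748, -0.001]
force: [-0.3, -0.1, -2.3]
grip_width: 0.477
grip_force: 46.0
time_s: 8.43
eef_pos: [665.0, -53.2, 156.2]
ee_rot: [0.001, 0.663, 0.748, 0.0]
force: [0.8, -0.2, -3.4]
grip_width: 0.477
grip_force: 46.1
t 8.43 pos [665.  -53.2 156.2] phi 1.691 tilt [ 0.0015 -0.0004] w 0.477 gf 46.1 F [ 0.8 -0.2 -3.4]
shift tool [ 0.2 -0.1 44.2]
turn 0.01 shift if after turn [ 0.2  0.  44.2]
```

View pics/p1.png

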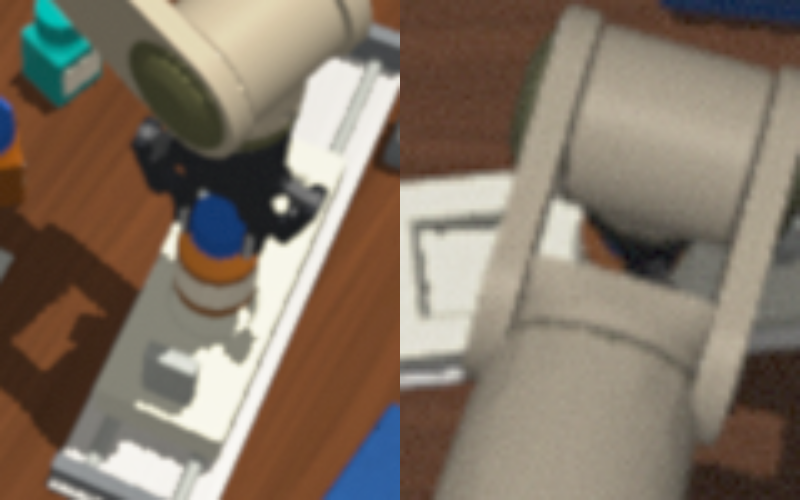

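The left panel (scene, scale 3.33, offset (300,200)) shows the bottle upright over the round pocket: left edge (176,285), right edge (257,288), lowest point (213,314). The top view is blocked by the arm. I'll compare against the predicted projection.

Run:
```python
import pickle
from h import *
c,_=pickle.load(open("cap1.pkl","rb"))
a=np.linspace(0,2*np.pi,200)
def ext(x,y,z,r=31):
    P=np.c_[x+r*np.cos(a),y+r*np.sin(a),a*0+z]
    p=cv2.projectPoints(P,c["rvec"],c["tvec"],c["intrinsics"],None)[0][:,0]
    q=(p-[300,200])*[400/120,500/150]; return q[:,0].min(),q[:,0].max(),q[:,1].max()
from scipy.optimize import least_squares
m=np.array([176,257,314.])-1.2
for z in(80,82,84): 
    s=least_squares(lambda v:np.array(ext(v[0],v[1],z))-m,[665,-53]); print(z,s.x.round(1),s.fun.round(1))
```

```text
80 [664.3 -44.8] [-0.9  0.9 -0. ]
82 [664.7 -45.7] [-1.  1. -0.]
84 [665.  -46.6] [-1.  1. -0.]
```

```bash
python3 -m inch '-2.5 -0.2 0 0 0 0;0 0 4 0 0 0;0 0 4 0 0 0;0 0 4 0 0 0;0 0 3 0 0 0;0 0 2 0 0 0;0 0 1 0 0 0;0 0 1 0 0 0;0 0 0 0 0 0;0 0 0 0 0 0'
python3 -m inch '0 0 0.5 0 0 0;0 0 0.5 0 0 0;0 0 0.5 0 0 0;0 0 0.5 0 0 0;0 0 0 0 0 0;0 0 0 0 0 0;0 0 0 0 0 0;0 0 0 0 0 0;0 0 0 0 0 0;0 0 0 0 0 0'
python3 -c "
from h import *
go(665,-55,110,1.69)
from rig import ctrl
print(ctrl.sense()['wrist_torque'])"
```

```text
time_s: 9.37
eef_pos: [664.9, -55.6, 136.4]
ee_rot: [0.0, 0.663, 0.748, 0.0]
force: [0.3, -0.6, -2.3]
grip_width: 0.48
grip_force: 46.1
time_s: 10.2
eef_pos: [664.9, -55.6, 134.3]
ee_rot: [0.0, 0.663, 0.748, 0.0]
force: [-0.1, 0.7, -3.1]
grip_width: 0.483
grip_force: 46.2
t 10.2 pos [664.9 -55.6 134.3] phi 1.691 tilt [ 0.0001 -0.    ] w 0.483 gf 46.2 F [-0.1  0.7 -3.1]
shift tool [ 0.6  0.2 24.3]
turn 0.01 shift if after turn [ 0.6  0.2 24.3]
[ 0.03622652 -0.14613296  0.01417559]
```

No contact at a bottom height of 60 mm, so the bottle is entering the pocket. I keep lowering.

```bash
python3 -m inch '0 0 0.6 0 0 0;0 0 0.6 0 0 0;0 0 0.6 0 0 0;0 0 0.6 0 0 0;0 0 0.6 0 0 0;0 0 0.6 0 0 0;0 0 0.6 0 0 0;0 0 0.6 0 0 0;0 0 0 0 0 0;0 0 0 0 0 0'
python3 -c "
from h import *
go(665,-55,110,1.69)
from rig import ctrl
print(ctrl.sense()['wrist_torque'])"
```

```text
time_s: 11.03
eef_pos: [664.9, -55.6, 129.5]
ee_rot: [0.0, 0.663, 0.748, 0.0]
force: [1.8, -0.4, -2.6]
grip_width: 0.479
grip_force: 46.1
t 11.03 pos [664.9 -55.6 129.5] phi 1.691 tilt [0.0002 0.    ] w 0.479 gf 46.1 F [ 1.8 -0.4 -2.6]
shift tool [ 0.6  0.2 19.5]
turn 0.01 shift if after turn [ 0.6  0.2 19.5]
[-0.00109968 -0.35601605  0.0457386 ]
```

Bottom is at 55.5 mm, inside the pocket and free. I lower to the floor.

```bash
python3 -m inch '0 0 2 0 0 0;0 0 2 0 0 0;0 0 2 0 0 0;0 0 2 0 0 0;0 0 2 0 0 0;0 0 2 0 0 0;0 0 2 0 0 0;0 0 2 0 0 0;0 0 1 0 0 0;0 0 0.5 0 0 0'
python3 -m inch '0 0 0.5 0 0 0;0 0 0.5 0 0 0;0 0 0.5 0 0 0;0 0 0.5 0 0 0;0 0 0 0 0 0;0 0 0 0 0 0;0 0 0 0 0 0;0 0 0 0 0 0;0 0 0 0 0 0;0 0 0 0 0 0'
python3 -c "
from h import *
go(665,-55,110,1.69)
from rig import ctrl
print(ctrl.sense()['wrist_torque'])"
```

```text
time_s: 11.87
eef_pos: [665.0, -55.6, 112.0]
ee_rot: [0.0, 0.663, 0.748, 0.0]
force: [3.5, 0.1, -0.7]
grip_width: 0.476
grip_force: 46.3
time_s: 12.7
eef_pos: [664.9, -55.6, 110.1]
ee_rot: [0.0, 0.663, 0.748, 0.0]
force: [5.2, 1.1, -0.7]
grip_width: 0.481
grip_force: 46.4
t 12.7 pos [664.9 -55.6 110.1] phi 1.691 tilt [ 0.0004 -0.    ] w 0.481 gf 46.4 F [ 5.2  1.1 -0.7]
shift tool [0.6 0.1 0.1]
turn 0.01 shift if after turn [0.6 0.1 0.1]
[ 0.09182317 -1.04383242 -0.02159742]
```

```bash
python3 -m inch '0 0.7 0 0 0 0;0 0 0.4 0 0 0;0 0 0.4 0 0 0;0 0 0 0 0 0;0 0 0 0 0 0;0 0 0 0 0 0;0 0 0 0 0 0;0 0 0 0 0 0;0 0 0 0 0 0;0 0 0 0 0 0'
python3 -c "
from rig import ctrl
print(ctrl.sense()['wrist_torque'])"
```

```text
time_s: 13.53
eef_pos: [665.3, -55.7, 109.9]
ee_rot: [-0.0, 0.663, 0.748, -0.0]
force: [0.4, -0.1, 6.6]
grip_width: 0.474
grip_force: 47.1
[-0.03008073  0.07545437  0.06389144]
```

The bottle is on the pocket floor, with 6.6 N upward and no side load. I release and rise.

```bash
python3 -m inch '0 0 0 0 0 0;0 0 0 0 0 0;0 0 0 0 0 0;0 0 0 0 0 0;0 0 0 0 0 0;0 0 0 0 0 0;0 0 -2 0 0 0;0 0 -4 0 0 0;0 0 -8 0 0 0;0 0 -10 0 0 0' 0.8
python3 -m inch '0 0 -12 0 0 0;0 0 -15 0 0 0;0 0 -18 0 0 0;0 0 -18 0 0 0;0 0 -18 0 0 0;0 0 -14 0 0 0;0 0 0 0 0 0;0 0 0 0 0 0;0 0 0 0 0 0;0 0 0 0 0 0'
python3 -c "
from h import *
go(449,-31.5,72,1.571)"
```

```text
time_s: 14.37
eef_pos: [665.4, -55.5, 133.7]
ee_rot: [-0.0, 0.663, 0.748, -0.0]
force: [0.7, -0.9, 0.3]
grip_width: 0.801
grip_force: 0.0
time_s: 15.2
eef_pos: [665.1, -55.5, 227.1]
ee_rot: [-0.001, 0.663, 0.748, -0.0]
force: [-0.0, -0.3, 0.4]
grip_width: 0.802
grip_force: 0.0
t 15.2 pos [665.1 -55.5 227.1] phi 1.691 tilt [-0.0019  0.0005] w 0.802 gf 0.0 F [-0.  -0.3  0.4]
shift tool [  49.6 -211.4  155.5]
turn 1.14 shift if after turn [  24.  -216.1  155.1]
```

The turn to pick is −6.5 units: sides at 0.80 rad, pick at φ=2.37, turned back to 1.69 on placing. Then I shift over and descend.

```bash
python3 -m inch '0 0 0 0 0 -1.1;0 0 0 0 0 -1.1;0 0 0 0 0 -1.1;0 0 0 0 0 -1.1;0 0 0 0 0 -1.1;0 0 0 0 0 -1;8 -6 0 0 0 0;16 -12 0 0 0 0;19 -15 0 0 0 0;19 -15 0 0 0 0'
python3 -m inch '19 -15 0 0 0 0;19 -15 0 0 0 0;19 -15 0 0 0 0;19 -15 0 0 0 0;19 -15 0 0 0 0;14 -10.5 0 0 0 0;0 0 0 0 0 0;0 0 0 0 0 0;0 0 0 0 0 0;0 0 0 0 0 0'
python3 - <<'E'
from h import *
go(448.5,-30.5,72,2.37)
a=cv2.imread("pics/top0.png")[240:290,310:370]
b=cv2.imread("pics/scene0.png")[220:280,265:325]
cv2.imwrite("pics/sq.png",np.hstack([cv2.resize(a,(480,400),interpolation=cv2.INTER_CUBIC),cv2.resize(b,(300,300),interpolation=cv2.INTER_CUBIC)[:0].reshape(0,300,3) if 0 else cv2.copyMakeBorder(cv2.resize(b,(300,300),interpolation=cv2.INTER_CUBIC),0,100,0,0,cv2.BORDER_CONSTANT)]))
E
```

```text
time_s: 16.03
eef_pos: [586.3, -46.6, 227.0]
ee_rot: [-0.001, 0.376, 0.927, -0.0]
force: [-0.3, 0.5, 0.9]
grip_width: 0.801
grip_force: 0.0
time_s: 16.87
eef_pos: [450.4, -32.5, 227.9]
ee_rot: [-0.0, 0.376, 0.927, 0.0]
force: [0.3, 1.1, -0.1]
grip_width: 0.802
grip_force: 0.0
t 16.87 pos [450.4 -32.5 227.9] phi 2.372 tilt [-0.0003  0.0002] w 0.802 gf 0.0 F [ 0.3  1.1 -0.1]
shift tool [2.700e+00 1.000e-01 1.559e+02]
turn 0.02 shift if after turn [2.700e+00 1.000e-01 1.559e+02]
```

View pics/sq.png

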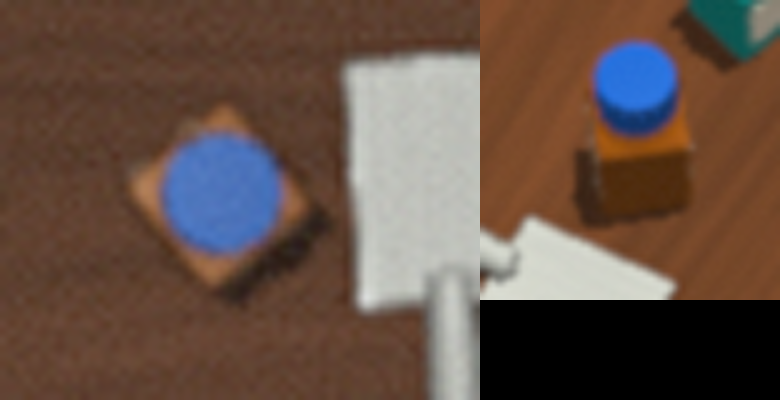

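Left panel (8x, offset (310,240)): body corners at left (132,188), top (224,102..109), right (315,205) and bottom (213,292). In the scene panel (5x, offset (265,220), panel x−480) the front bottom edge runs (125,215) to (210,207).

Run:
```python
import pickle
from h import *
d=pickle.load(open("cap0.pkl","rb")); t,s=d["top"],d["scene"]
P=[at(t,(310+u/8-.44,240+v/8-.44),66)[:2] for u,v in((132,188),(224,107),(315,205),(213,292))]
for i in range(4):
    e=P[(i+1)%4]-P[i]; print(np.linalg.norm(e).round(1),np.arctan2(e[1],e[0])%(np.pi/2))
print(np.mean(P,0))
a,b=[at(s,(265+u/5-.4,220+v/5-.4),0) for u,v in((125,215),(210,207))]; e=b-a; print("scene",np.linalg.norm(e),np.arctan2(e[1],e[0])%(np.pi/2))
```

```text
43.9 0.7489991434733212
47.8 0.7746614132000467
48.0 0.7318081409581589
47.1 0.6890021851475943
[447.84300578 -32.16461298]
scene 46.37562138089087 0.6675684075328958
```

```bash
python3 -m inch '2.5 0 16 0 0 0;0 0 20 0 0 0;0 0 20 0 0 0;0 0 20 0 0 0;0 0 20 0 0 0;0 0 18 0 0 0;0 0 15 0 0 0;0 0 11 0 0 0;0 0 9 0 0 0;0 0 5 0 0 0'
python3 -m inch '0 0 0 0 0 0;0 0 0 0 0 0;0 0 0 0 0 0;0 0 0 0 0 0;0 0 0 0 0 0;0 0 0 0 0 0;0 0 0 0 0 0;0 0 0 0 0 0;0 0 0 0 0 0;0 0 0 0 0 0' 0 45
python3 -m inch '0 0 -4 0 0 0;0 0 -8 0 0 0;0 0 -14 0 0 0;0 0 -18 0 0 0;0 0 -20 0 0 0;0 0 -20 0 0 0;0 0 -20 0 0 0;0 0 -20 0 0 0;0 0 -16 0 0 0;0 0 -10 0 0 0'
python3 -c "
from h import *
go(655,44,224,1.76)"
```

```text
time_s: 17.7
eef_pos: [448.0, -30.5, 73.0]
ee_rot: [-0.001, 0.376, 0.927, -0.0]
force: [-0.5, 0.3, -0.1]
grip_width: 0.799
grip_force: 0.0
time_s: 18.53
eef_pos: [448.5, -30.8, 74.7]
ee_rot: [0.001, 0.376, 0.927, 0.0]
force: [-0.9, -0.5, 5.9]
grip_width: 0.474
grip_force: 46.1
time_s: 19.37
eef_pos: [448.1, -30.5, 226.3]
ee_rot: [0.001, 0.376, 0.927, 0.0]
force: [0.5, -0.1, -2.8]
grip_width: 0.47
grip_force: 45.8
t 19.37 pos [448.1 -30.5 226.3] phi 2.372 tilt [ 0.0017 -0.0005] w 0.47 gf 45.8 F [ 0.5 -0.1 -2.8]
shift tool [-96.7 197.5   2.6]
turn 5.84 shift if after turn [ 34.3 217.2   2.3]
```

```bash
python3 -m inch '0 0 0 0 0 0.6;0 0 0 0 0 1;0 0 0 0 0 1;0 0 0 0 0 1;0 0 0 0 0 1;0 0 0 0 0 0.8;0 0 0 0 0 0.44;1 8 0 0 0 0;2 15 0 0 0 0;3 20 0 0 0 0'
python3 -m inch '3 20 0 0 0 0;3 20 0 0 0 0;3 20 0 0 0 0;3 20 0 0 0 0;3 20 0 0 0 0;3 20 0 0 0 0;3 20 0 0 0 0;3 16 0 0 0 0;3 11 0 0 0 0;1 6 0 0 0 0'
python3 -m inch '0 0 10 0 0 0;0 0 14 0 0 0;0 0 14 0 0 0;0 0 14 0 0 0;0 0 10 0 0 0;0 0 5 0 0 0;0 0 0 0 0 0;0 0 0 0 0 0;0 0 0 0 0 0;0 0 0 0 0 0'
python3 - <<'E'
from h import *
from rig import ctrl
go(654,44,110.7,1.76)
c=ctrl.capture("scene")
import pickle;pickle.dump(c,open("cap2.pkl","wb"))
cv2.imwrite("pics/p2.png",cv2.resize(c["image"][200:320,320:440],(600,600),interpolation=cv2.INTER_CUBIC)[:,:,::-1])
E
```

```text
time_s: 20.2
eef_pos: [489.4, -16.4, 224.6]
ee_rot: [-0.0, 0.637, 0.771, -0.0]
force: [0.5, -0.1, -3.1]
grip_width: 0.479
grip_force: 46.0
time_s: 21.03
eef_pos: [654.7, 44.5, 223.4]
ee_rot: [-0.001, 0.636, 0.771, -0.0]
force: [-0.6, 0.0, -2.2]
grip_width: 0.48
grip_force: 46.1
time_s: 21.87
eef_pos: [654.1, 43.4, 158.1]
ee_rot: [0.001, 0.637, 0.771, 0.0]
force: [-0.0, 1.0, -2.9]
grip_width: 0.479
grip_force: 46.2
t 21.87 pos [654.1  43.4 158.1] phi 1.76 tilt [ 0.0015 -0.0002] w 0.479 gf 46.2 F [-0.   1.  -2.9]
shift tool [ 0.7 -0.1 47.4]
turn 0.0 shift if after turn [ 0.6  0.  47.4]
```

View pics/p2.png

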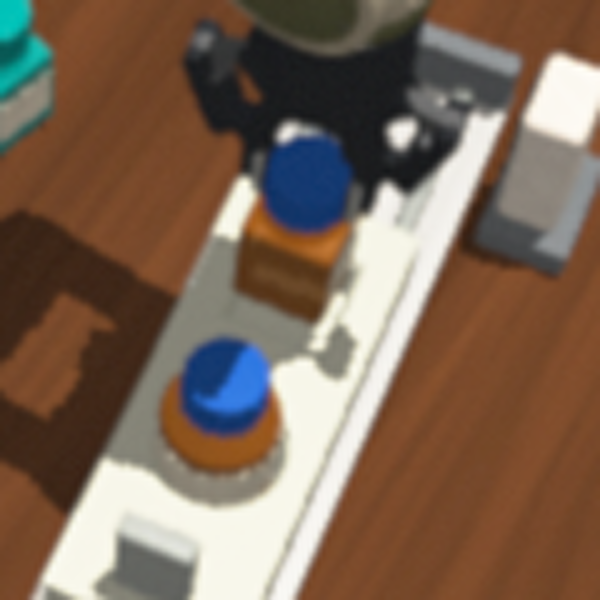

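The stout bottle stands in its pocket. The square bottle is held over its own pocket: front bottom edge (237,287) to (320,318), shoulder edge (246,232) to (333,262), at 5x with offset (320,200).

Run:
```python
import pickle
from h import *
c=pickle.load(open("cap2.pkl","rb"))
f=lambda p,z:at(c,(320+p[0]/5-.4,200+p[1]/5-.4),z)[:2]
for a,b,z in(((237,287),(320,318),83.4),((246,232),(333,262),148)):
    A,B=f(a,z),f(b,z);e=B-A;y=np.arctan2(e[1],e[0]);print(z,np.linalg.norm(e).round(1),"yaw",y.round(3),"centre",((A+B)/2+25*np.array([-np.sin(y),np.cos(y)])).round(1))
# carrier left top edge and rod-side rail for yaw
A,B=f((40,590),64),f((245,185),64);e=B-A;print("carrier edge yaw",np.arctan2(-e[0],e[1]))
A,B=f((300,590),0),f((505,110),0);e=B-A;print("base edge yaw",np.arctan2(-e[0],e[1]))
A=f((227,376),140);print("stout cap",A)
```

```text
83.4 45.2 yaw 0.151 centre [652.6  48.1]
148 45.0 yaw 0.175 centre [654.2  44.3]
carrier edge yaw 0.11544184972624871
base edge yaw 0.1362033350980047
stout cap [666.37640865 -54.28383994]
```

```bash
python3 -m inch '0 0.5 0 0 0 0.3;0 0 4 0 0 0;0 0 4 0 0 0;0 0 4 0 0 0;0 0 3 0 0 0;0 0 2 0 0 0;0 0 2 0 0 0;0 0 1 0 0 0;0 0 0.6 0 0 0;0 0 0.6 0 0 0'
python3 -m inch '0 0 0.5 0 0 0;0 0 0.5 0 0 0;0 0 0.5 0 0 0;0 0 0.5 0 0 0;0 0 0 0 0 0;0 0 0 0 0 0;0 0 0 0 0 0;0 0 0 0 0 0;0 0 0 0 0 0;0 0 0 0 0 0'
python3 -c "
from rig import ctrl
print(ctrl.sense()['wrist_torque'])"
```

```text
time_s: 22.75
eef_pos: [654.4, 43.8, 138.0]
ee_rot: [0.001, 0.649, 0.761, 0.0]
force: [-6.5, 2.4, 11.5]
grip_width: 0.476
grip_force: 47.6
time_s: 23.58
eef_pos: [654.6, 43.7, 137.4]
ee_rot: [0.001, 0.649, 0.761, 0.001]
force: [-8.4, 1.2, 16.5]
grip_width: 0.477
grip_force: 48.2
[-0.18522684  1.67066054 -0.19211202]
```

The bottle is touching the chamfer on its +x side: Fx is −8 N and the contact height is about 63 mm. I shift to −x.

```bash
python3 -m inch '0 0 -1.5 0 0 0;0 -1 0 0 0 0;0 -1 0 0 0 0;0 -0.5 0 0 0 0;0 0 0 0 0 0;0 0 0.5 0 0 0;0 0 0.5 0 0 0;0 0 0.5 0 0 0;0 0 0 0 0 0;0 0 0 0 0 0'
python3 -c "
from rig import ctrl
print(ctrl.sense()['wrist_torque'])"
```

```text
time_s: 24.42
eef_pos: [653.5, 43.3, 137.5]
ee_rot: [0.003, 0.649, 0.761, 0.002]
force: [-1.1, 1.8, 12.8]
grip_width: 0.478
grip_force: 47.7
[ 0.05882644 -0.04061957 -0.00314939]
```

Run:
```python
from h import *
from rig import ctrl
c=ctrl.capture("scene")
import pickle;pickle.dump(c,open("cap3.pkl","wb"))
im=cv2.resize(c["image"][225:285,350:410],(600,600),interpolation=cv2.INTER_CUBIC)
im=np.clip(im.astype(float)*1.3,0,255).astype(np.uint8)
cv2.imwrite("pics/p3.png",im[:,:,::-1])
```

```text
(no output)
```

View pics/p3.png

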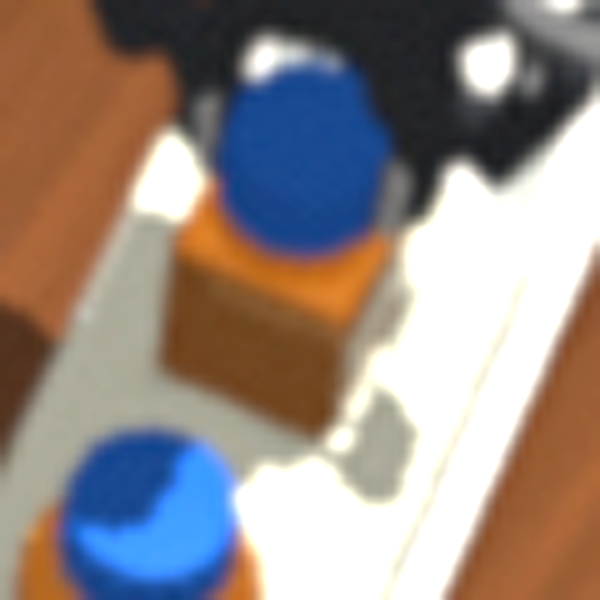

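Run:
```python
import pickle
from h import *
c=pickle.load(open("cap3.pkl","rb")); d=pickle.load(open("cap0.pkl","rb"))
f=lambda p,z:at(c,(350+p[0]/10-.45,225+p[1]/10-.45),z)[:2]
for a,b,z in(((160,368),(325,440),62.8),((180,257),(345,327),128)):
    A,B=f(a,z),f(b,z);e=B-A;y=np.arctan2(e[1],e[0]);print(z,np.linalg.norm(e).round(1),"yaw",y.round(3),"centre",((A+B)/2+25*np.array([-np.sin(y),np.cos(y)])).round(1))
A,B=f((345,327),128),f((388,250),128);e=B-A;print("side yaw",np.arctan2(-e[0],e[1]),np.linalg.norm(e))
print("caps square, stout",f((303,150),104+62.8),f((150,515),140))
A,B=f((15,430),64),f((135,215),64);e=B-A;print("carrier edge",np.arctan2(-e[0],e[1]))
# pocket square corners in initial scene crop
s=d["scene"]
im=cv2.resize(s["image"][240:310,340:410],(600,600),interpolation=cv2.INTER_CUBIC)
t=d["top"]; im2=cv2.resize(t["image"][173:213,295:335],(400,400),interpolation=cv2.INTER_CUBIC)
o=np.zeros((600,800,3),np.uint8);o[:400,:400]=im2;o[:400,400:]=cv2.resize(s["image"][240:280,358:398],(400,400),interpolation=cv2.INTER_CUBIC)
cv2.imwrite("pics/p4.png",o[:400,:,::-1])
```

```text
62.8 46.6 yaw 0.092 centre [653.6  44.6]
128 44.5 yaw 0.098 centre [655.   41.4]
side yaw 0.06010595230819729 24.94183636506319
caps square, stout [654.47181888  35.5938331 ] [667.13374347 -57.77243559]
carrier edge 0.0800395714337493
```

View pics/p4.png

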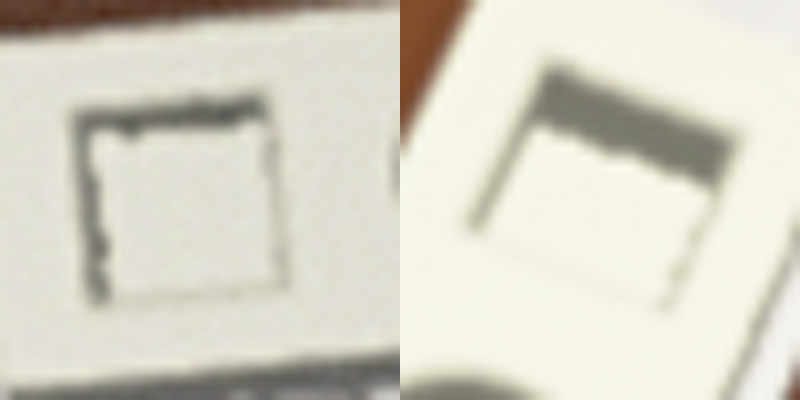

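Top panel (10x, offset (295,173)): the pocket mouth corners are (72,112), (265,97), (288,287) and (95,303). Scene panel (10x, offset (358,240), x−400): (148,65), (342,138), (268,308) and (70,230).

Run:
```python
import pickle
from h import *
d=pickle.load(open("cap0.pkl","rb"))
for n,o,cs in(("top",(295,173),((72,112),(265,97),(288,287),(95,303))),("scene",(358,240),((148,65),(342,138),(268,308),(70,230)))):
    for z in (64,61):
        P=np.array([at(d[n],(o[0]+u/10-.45,o[1]+v/10-.45),z)[:2] for u,v in cs])
        E=[P[(i+1)%4]-P[i] for i in range(4)]
        print(n,z,P.mean(0).round(1),[round(float(np.linalg.norm(e)),1) for e in E],[round((float(np.arctan2(e[1],e[0]))+.785)%(np.pi/2)-.785,3) for e in E])
go(653,43,110.7)
```

```text
top 64 [653.1  44.2] [55.9, 55.7, 55.9, 56.0] [0.107, 0.147, 0.112, 0.149]
top 61 [653.6  44.3] [56.0, 55.8, 56.0, 56.1] [0.107, 0.147, 0.112, 0.149]
scene 64 [656.   43.1] [54.2, 54.7, 54.7, 54.2] [0.143, 0.142, 0.133, 0.133]
scene 61 [655.4  44.7] [54.4, 54.8, 54.9, 54.3] [0.143, 0.142, 0.133, 0.133]
t 24.47 pos [653.5  43.3 137.5] phi 1.729 tilt [ 0.0071 -0.0004] w 0.479 gf 47.7 F [-0.4  2.2 13.3]
shift tool [-0.2 -0.7 26.8]
```

Pocket is at about (653.6..655.4, 44.4) with yaw 0.135. The contact moments put the touching corner at +x/−y, so I raise, shift +y 1.5 mm, turn back slightly and lower again.

```bash
python3 -m inch '0 0 -3.5 0 0 0;0 0 -1.5 0 0 0;1.5 0.3 0 0 0 -0.3;0 0 0 0 0 0;0 0 1 0 0 0;0 0 1 0 0 0;0 0 0.5 0 0 0;0 0 0 0 0 0;0 0 0 0 0 0;0 0 0 0 0 0'
python3 -c "
from h import *
go(653,43,110.7)
from rig import ctrl
print(ctrl.sense()['wrist_torque'])"
python3 -m inch '0 0 0.5 0 0 0;0 0 0.5 0 0 0;0 0 0.5 0 0 0;0 0 0.5 0 0 0;0 0 0.5 0 0 0;0 0 0 0 0 0;0 0 0 0 0 0;0 0 0 0 0 0;0 0 0 0 0 0;0 0 0 0 0 0'
python3 -c "
from h import *
go(653,43,110.7)
from rig import ctrl
print(ctrl.sense()['wrist_torque'])"
```

```text
time_s: 25.3
eef_pos: [652.0, 44.6, 138.4]
ee_rot: [0.001, 0.637, 0.771, 0.0]
force: [-3.5, 0.7, 11.4]
grip_width: 0.477
grip_force: 48.1
t 25.3 pos [652.   44.6 138.4] phi 1.759 tilt [ 0.0012 -0.0003] w 0.477 gf 48.1 F [-3.5  0.7 11.4]
shift tool [-1.8  0.6 27.7]
[ 0.04076115  1.11911109 -0.00614171]
time_s: 26.13
eef_pos: [652.3, 44.6, 138.1]
ee_rot: [0.001, 0.637, 0.771, 0.001]
force: [-6.8, 0.9, 24.6]
grip_width: 0.477
grip_force: 49.6
t 26.13 pos [652.3  44.6 138.1] phi 1.759 tilt [ 0.0031 -0.0008] w 0.477 gf 49.6 F [-6.8  0.9 24.6]
shift tool [-1.6  0.3 27.4]
[-0.06592242  2.31372818 -0.04830468]
```

Now it sits on the −x rim: the moment gives rx≈−25 mm and it is higher. So x has to be about 654–655, while keeping the +y shift.

```bash
python3 -m inch '0 0 -3 0 0 0;0 0 -1.5 0 0 0;0 2.2 0 0 0 0.1;0 0 0 0 0 0;0 0 1 0 0 0;0 0 1 0 0 0;0 0 1 0 0 0;0 0 0.5 0 0 0;0 0 0 0 0 0;0 0 0 0 0 0'
python3 -c "
from h import *
go(653,43,110.7)
from rig import ctrl
print(ctrl.sense()['wrist_torque'])"
```

```text
time_s: 26.97
eef_pos: [654.0, 45.1, 135.0]
ee_rot: [-0.0, 0.641, 0.767, 0.0]
force: [0.2, -0.4, -2.7]
grip_width: 0.475
grip_force: 46.3
t 26.97 pos [654.   45.1 135. ] phi 1.749 tilt [-0.  0.] w 0.475 gf 46.3 F [ 0.2 -0.4 -2.7]
shift tool [-1.8 -1.4 24.3]
[-0.03414353 -0.00355132  0.00415451]
```

Free at 135 mm, below the earlier contact height. I keep lowering.

```bash
python3 -m inch '0 0 0.6 0 0 0;0 0 0.6 0 0 0;0 0 0.6 0 0 0;0 0 0.6 0 0 0;0 0 0.6 0 0 0;0 0 0.6 0 0 0;0 0 0.6 0 0 0;0 0 0 0 0 0;0 0 0 0 0 0;0 0 0 0 0 0'
python3 -c "
from h import *
go(653,43,110.7)
from rig import ctrl
print(ctrl.sense()['wrist_torque'])"
```

```text
time_s: 27.8
eef_pos: [654.0, 45.0, 130.8]
ee_rot: [0.0, 0.641, 0.767, 0.0]
force: [-0.3, -1.0, -2.5]
grip_width: 0.475
grip_force: 46.3
t 27.8 pos [654.   45.  130.8] phi 1.75 tilt [ 0.0001 -0.    ] w 0.475 gf 46.3 F [-0.3 -1.  -2.5]
shift tool [-1.8 -1.4 20.1]
[ 0.00599186 -0.00859959  0.00192826]
```

```bash
python3 -m inch '0 0 2 0 0 0;0 0 2 0 0 0;0 0 2 0 0 0;0 0 2 0 0 0;0 0 2 0 0 0;0 0 2 0 0 0;0 0 2 0 0 0;0 0 2 0 0 0;0 0 1 0 0 0;0 0 0.5 0 0 0'
python3 -m inch '0 0 0.6 0 0 0;0 0 0.6 0 0 0;0 0 0.6 0 0 0;0 0 0.6 0 0 0;0 0 0 0 0 0;0 0 0 0 0 0;0 0 0 0 0 0;0 0 0 0 0 0;0 0 0 0 0 0;0 0 0 0 0 0'
python3 -c "
from rig import ctrl
print(ctrl.sense()['wrist_torque'])"
```

```text
time_s: 28.63
eef_pos: [653.9, 45.1, 113.0]
ee_rot: [-0.0, 0.641, 0.767, -0.0]
force: [-0.7, 0.0, -2.7]
grip_width: 0.477
grip_force: 46.3
time_s: 29.47
eef_pos: [654.0, 45.1, 110.9]
ee_rot: [0.0, 0.641, 0.767, 0.0]
force: [0.5, 0.1, -3.3]
grip_width: 0.481
grip_force: 46.6
[-0.01247574 -0.03885594 -0.00421931]
```

```bash
python3 -m inch '0 0 0.5 0 0 0;0 0 0.5 0 0 0;0 0 0.4 0 0 0;0 0 0 0 0 0;0 0 0 0 0 0;0 0 0 0 0 0;0 0 0 0 0 0;0 0 0 0 0 0;0 0 0 0 0 0;0 0 0 0 0 0'
```

```text
time_s: 30.3
eef_pos: [654.1, 45.1, 110.8]
ee_rot: [0.0, 0.641, 0.767, 0.0]
force: [-4.8, 0.5, 6.5]
grip_width: 0.476
grip_force: 47.2
```

The bottle is on the floor. I release, rise, shut the fingers and move behind the push plate.

```bash
python3 -m inch '0 0 0 0 0 0;0 0 0 0 0 0;0 0 0 0 0 0;0 0 0 0 0 0;0 0 0 0 0 0;0 0 0 0 0 0;0 0 -2 0 0 0;0 0 -4 0 0 0;0 0 -8 0 0 0;0 0 -10 0 0 0' 0.8
python3 -m inch '0 0 -12 0 0 0;0 0 -15 0 0 0;0 0 -18 0 0 0;0 0 -18 0 0 0;0 0 -16 0 0 0;0 0 -10 0 0 0;0 0 0 0 0 0.5;0 0 0 0 0 0;-8 0 0 0 0 0;-14 0 0 0 0 0'
python3 -m inch '-20 -1 0 0 0 0;-20 -1 0 0 0 0;-20 -1 0 0 0 0;-20 -1 0 0 0 0;-20 -1 0 0 0 0;-20 -1 0 0 0 0;-20 0 0 0 0 0;-20 0 0 0 0 0;-20 0 0 0 0 0;-14 0 0 0 0 0' 0
python3 - <<'E'
from h import *
from rig import ctrl
go(681.6,-186,82,1.70)
c=ctrl.capture("scene")
import pickle;pickle.dump(c,open("cap5.pkl","wb"))
cv2.imwrite("pics/p5.png",cv2.resize(c["image"][180:380,270:470],(600,600),interpolation=cv2.INTER_CUBIC)[:,:,::-1])
E
```

```text
time_s: 31.13
eef_pos: [653.9, 45.1, 134.1]
ee_rot: [-0.0, 0.641, 0.767, -0.0]
force: [-0.6, -0.9, 0.3]
grip_width: 0.799
grip_force: 0.0
time_s: 31.97
eef_pos: [656.6, 23.5, 222.3]
ee_rot: [-0.0, 0.66, 0.751, -0.0]
force: [0.5, -0.8, 0.2]
grip_width: 0.799
grip_force: 0.0
time_s: 32.8
eef_pos: [674.9, -173.1, 221.8]
ee_rot: [-0.0, 0.661, 0.75, -0.0]
force: [-0.2, -1.0, -0.3]
grip_width: -0.004
grip_force: 0.0
t 32.8 pos [ 674.9 -173.1  221.8] phi 1.696 tilt [-0.001 -0.   ] w -0.004 gf 0.0 F [-0.2 -1.  -0.3]
shift tool [-13.6   5.2 139.8]
turn -0.04 shift if after turn [-13.6   5.  139.8]
```

View pics/p5.png

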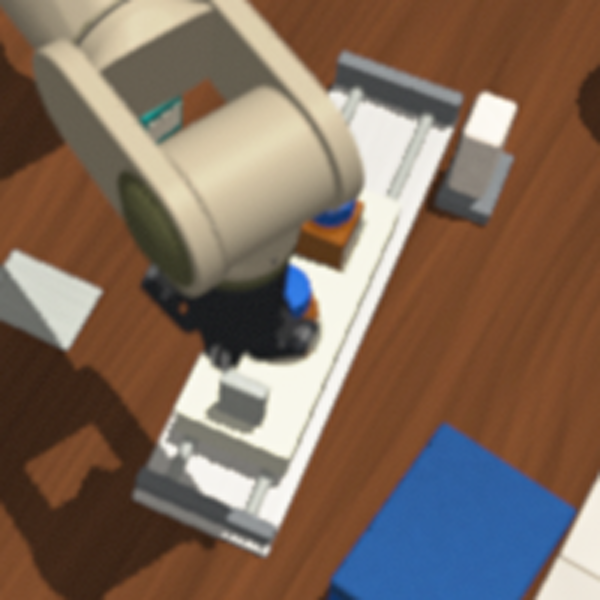

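Both bottles stand in their pockets. The plate's top edge is at crop (245,382), which I check numerically before going down.

Run:
```python
import pickle
from h import *
c=pickle.load(open("cap5.pkl","rb")); d=pickle.load(open("cap0.pkl","rb"))
print(at(c,(270+245/3-.3,180+381/3-.3),126), at(d["top"],(200+587/3.3,160+66/3.3),126))
# carrier ends at z=64 vs base ends: leading edge, near end
f=lambda u,v,z:at(c,(270+u/3-.3,180+v/3-.3),z)
print("carrier near end",f(177,412,64),f(292,455,64))
go(683,-186,82,1.70)
```

```text
[ 678.25763011 -137.51292938  126.        ] [ 684.32656533 -137.88316503  126.        ]
carrier near end [ 633.67301937 -165.37376083   64.        ] [ 731.33050608 -147.75569197   64.        ]
t 32.85 pos [ 674.8 -175.   221.6] phi 1.694 tilt [-0.0011 -0.0007] w -0.0 gf 0.0 F [ 0.5 -2.1 -0.2]
shift tool [-11.8   6.9 139.6]
turn -0.06 shift if after turn [-11.9   6.7 139.6]
```

```bash
python3 -m inch '-8 4 0 0 0 0;-4 3 10 0 0 0;0 0 18 0 0 0;0 0 20 0 0 0;0 0 20 0 0 0;0 0 20 0 0 0;0 0 20 0 0 0;0 0 16 0 0 0;0 0 10 0 0 0;0 0 5 0 0 0'
python3 -m inch '5 0 0 0 0 0;5 0 0 0 0 0;5 0 0 0 0 0;3 0 0 0 0 0;3 0 0 0 0 0;3 0 0 0 0 0;3 0 0 0 0 0;3 0 0 0 0 0;3 0 0 0 0 0;3 0 0 0 0 0'
python3 -c "
from h import *
go(683,-186,82,1.70)"
```

```text
time_s: 33.68
eef_pos: [683.1, -180.5, 81.2]
ee_rot: [-0.001, 0.661, 0.751, -0.0]
force: [1.1, -0.4, -0.0]
grip_width: -0.001
grip_force: 0.0
time_s: 34.52
eef_pos: [679.5, -145.4, 84.2]
ee_rot: [0.001, 0.661, 0.75, 0.0]
force: [1.0, -4.2, 5.8]
grip_width: 0.003
grip_force: 0.0
t 34.52 pos [ 679.5 -145.4   84.2] phi 1.697 tilt [ 0.0013 -0.0006] w 0.003 gf 0.0 F [ 1.  -4.2  5.8]
shift tool [-40.8  -1.6   2.2]
turn -0.03 shift if after turn [-40.8  -1.8   2.2]
```

Contact at −4 N and sliding. I push on steadily.

```bash
python3 -m inch '3 0 0 0 0 0;3.5 0 0 0 0 0;4 0 0 0 0 0;4 0 0 0 0 0;4 0 0 0 0 0;4 0 0 0 0 0;4 0 0 0 0 0;4 0 0 0 0 0;4 0 0 0 0 0;4 0 0 0 0 0'
python3 -m inch '4 0 0 0 0 0;4 0 0 0 0 0;4 0 0 0 0 0;4 0 0 0 0 0;4 0 0 0 0 0;4 0 0 0 0 0;4 0 0 0 0 0;4 0 0 0 0 0;4 0 0 0 0 0;3 0 0 0 0 0'
python3 -c "
from h import *
import pickle
d=pickle.load(open('cap0.pkl','rb'))['top']
T=lambda u,v:(200+u/3.3-.35,160+v/3.3-.35)
print('base ends',at(d,T(155,207),0),at(d,T(672,154),0),'carrier near corner',at(d,T(608,146),64), at(d,T(313,172),64))
go(683,-186,82,1.70)"
```

```text
time_s: 35.35
eef_pos: [674.6, -107.0, 84.2]
ee_rot: [0.001, 0.661, 0.75, 0.0]
force: [0.3, -3.3, 5.6]
grip_width: -0.001
grip_force: 0.0
time_s: 36.18
eef_pos: [669.6, -68.1, 84.1]
ee_rot: [0.0, 0.661, 0.75, 0.0]
force: [-0.2, -3.7, 5.8]
grip_width: 0.002
grip_force: 0.0
base ends [567.31404077 238.93309961   0.        ] [ 628.88389609 -227.72987328    0.        ] carrier near corner [ 625.96773167 -162.63188615   64.        ] [595.72525626  94.60234791  64.        ]
t 36.18 pos [669.6 -68.1  84.1] phi 1.697 tilt [ 0.0008 -0.0003] w 0.002 gf 0.0 F [-0.2 -3.7  5.8]
shift tool [-118.6   -1.6    2.2]
turn -0.03 shift if after turn [-118.6   -1.9    2.1]
```

```bash
python3 -m inch '3 0 0 0 0 0;3 0 0 0 0 0;3 0 0 0 0 0;3 0 0 0 0 0;3 0 0 0 0 0;2.5 0 0 0 0 0;2.5 0 0 0 0 0;2 0 0 0 0 0;1.5 0 0 0 0 0;1.5 0 0 0 0 0'
python3 -m inch '1 0 0 0 0 0;1 0 0 0 0 0;1 0 0 0 0 0;1 0 0 0 0 0;1 0 0 0 0 0;1 0 0 0 0 0;1 0 0 0 0 0;1 0 0 0 0 0;1 0 0 0 0 0;1 0 0 0 0 0'
```

```text
time_s: 37.02
eef_pos: [666.4, -43.5, 84.1]
ee_rot: [0.0, 0.661, 0.75, 0.0]
force: [0.1, -3.6, 5.8]
grip_width: -0.002
grip_force: 0.0
time_s: 37.85
eef_pos: [665.2, -33.7, 84.1]
ee_rot: [0.0, 0.661, 0.75, 0.0]
force: [-0.6, -4.2, 5.4]
grip_width: 0.001
grip_force: 0.0
```

```bash
python3 -m inch '1 0 0 0 0 0;1 0 0 0 0 0;1 0 0 0 0 0;1 0 0 0 0 0;0.5 0 0 0 0 0;0.5 0 0 0 0 0;0.5 0 0 0 0 0;0.5 0 0 0 0 0;0.5 0 0 0 0 0;0.5 0 0 0 0 0'
```

```text
time_s: 38.68
eef_pos: [665.0, -32.3, 84.3]
ee_rot: [0.004, 0.662, 0.75, -0.002]
force: [3.7, -29.4, 2.1]
grip_width: 0.004
grip_force: 0.0
```

The force rises to 29 N at y=−32, just where the stop was predicted, so the carrier is home. I back off and rise clear.

```bash
python3 -m inch '-1 0 0 0 0 0;-1.5 0 0 0 0 0;-3 0 0 0 0 0;-6 0 0 0 0 0;-10 0 0 0 0 0;-12 0 0 0 0 0;-8 0 0 0 0 0;0 0 -8 0 0 0;0 0 -15 0 0 0;0 0 -20 0 0 0'
python3 -m inch '-10 0 -20 0 0 0;-20 0 -25 0 0 0;-25 0 -25 0 0 0;-25 0 -20 0 0 0;-25 0 -10 0 0 0;-25 0 0 0 0 0;-20 0 0 0 0 0;-10 0 0 0 0 0;0 0 0 0 0 0;0 0 0 0 0 0'
python3 - <<'E'
from h import *
from rig import ctrl
go(0,0,0)
for n in("top","scene"):
    c=ctrl.capture(n);cv2.imwrite(f"pics/{n}9.png",c["image"][:,:,::-1])
    for ce,st in blobs(c,(105,130,80),(125,255,255)):
        p104,p140=at(c,ce,104)[:2].round(0),at(c,ce,140)[:2].round(0)
        if st[4]<400 and p104[1]>-400 and p104[0]<800: print(n,ce.round(1),st[4],p104,p140)
E
```

```text
time_s: 39.52
eef_pos: [668.7, -67.9, 126.1]
ee_rot: [-0.001, 0.661, 0.75, -0.001]
force: [0.0, 1.2, 1.6]
grip_width: 0.004
grip_force: 0.0
time_s: 40.35
eef_pos: [689.5, -226.0, 226.4]
ee_rot: [-0.0, 0.661, 0.75, 0.0]
force: [0.7, 0.1, -0.3]
grip_width: 0.002
grip_force: 0.0
t 40.35 pos [ 689.5 -226.   226.4] phi 1.697 tilt [-0.0003  0.0007] w 0.002 gf 0.0 F [ 0.7  0.1 -0.3]
shift tool [ 311.  -655.5  226.7]
top [301.8 190.5] 162 [652.  74.] [646.  73.]
top [266.6 193.8] 153 [640. 173.] [634. 170.]
top [420.  285.9] 176 [ 393. -264.] [ 393. -258.]
scene [398.  206.6] 222 [632. 186.] [640. 162.]
scene [383.7 235.9] 229 [644.  86.] [652.  65.]
scene [224.  296.1] 274 [ 399. -268.] [ 414. -279.]
```

The caps are now at (646,73) and (634,170) at z=140 mm, 98 mm apart and about 125 mm further along. Both bottles are upright and the slim bottle hasn't moved. I hand the job in.

```bash
python3 -c "
from rig import ctrl
print(ctrl.finish_job())"
```

```text
the job is handed in; nothing more can be done
None
```

The stout round bottle and the square bottle are standing on the floors of their pockets, the carrier is pushed home against the stop at the reader end, and the job is handed in at about 40 s with the robot clear.

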